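# Let a tin out of the dispenser and ease its lid shut

### The job

Let the food tin out of the white tin dispenser: with your fingertips, press the lever paddle at its side all the way down and keep it down until the tin has rolled out under the raised lid and lies in the front tray. Then let the lever come up slowly so that the lid eases shut without slamming, and take your hand away. Do not touch the lid or the tin, leave the tin lying in the tray, and do not disturb the salt shaker, the flat fish tin or the mug.

Things in the scene. Friction and masses are not known exactly. Their poses are not given: they have to be found in the camera images.
- dispenser: white tin dispenser, 236 x 134 x 145 mm, fixed on a grey plinth that lifts its underside 0 to 40 mm above the sideboard. Origin at its underside, below the lid, on the centre line; front at -x. Hopper at x -5 to 100 mm with a 15 degree ramp falling to the front; tray at x -125 to -52 mm, floor 12 mm, walls 55 mm high. Link housing on its right (-y), out to y = -81 mm.
- lever (a joint): angle of the lever: 0 up (rest), 0.4 rad at its stop fully down. It lifts the lid through a link: lid angle = 3.5 x lever angle. A spring returns it: about 3.5 N at the paddle to start moving, about 7.5 N at the bottom; let go, it springs up and slams the lid.
- paddle_top (a point): centre of the top face of the lever's black flat paddle, 38 x 38 x 8 mm; at rest 104 mm above the dispenser's origin, 120 mm in front of it and 125 mm to its right (-y), sloping 0.2 rad (front edge high). The pivot is 150 mm behind it, 70 mm above that origin. Fully pressed, the paddle's centre is 60 mm lower, under 3 mm to the side, and slopes 0.2 rad the other way.
- lid (a joint): angle of the lid: 0 shut (hanging upright across the mouth of the hopper), 1.4 rad fully open (nearly level, standing out to the front). The lid never has to be touched.
- lid_edge (a point): middle of the lid's lower edge; the lid is an aluminium flap 116 mm wide and 62 mm high, hinged along its top edge 118 mm right above the dispenser's origin
- tin_center (a point): centre of the food tin, a cylinder 75 mm in diameter and 110 mm long, lying across the ramp behind the lid; it rolls by itself once the lid is nearly fully open
- tray_rest (a point): fixed point where the tin's centre lies when it has rolled down into the tray against the front stops, 50 mm above the dispenser's origin
- salt_shaker: loose salt shaker 44 mm wide, 90 mm high; origin at its underside. Bystander.
- fish_tin: loose flat round tin 86 mm wide, 40 mm high; origin at its underside. Bystander.
- mug: loose green and white mug 78 mm wide (116 mm with its handle), 101 mm high; origin at its underside. Bystander.
There are look-alikes about, which are no part of the job. What is shaped like the part that bears tin_center but blue or purple is not meant.

How it is judged:
By the outcome, as a careful person would: the job done as asked, in the order asked, and still so for the second after the job is handed in, with the robot touching nothing.
It also fails if it takes over 38 s, if anything falls off the work surface, if the arm or the gripper's body presses on something with over 40 N, if the wrist force passes 120 N, or if a joint passes its speed limit or range.

### The arm

A 6-joint arm with a two-finger parallel gripper is mounted at the origin on a cart in front of the work surface, level with it; the furniture and walls round the work are solid. World frame = base frame: x ahead of the robot, y to its left, z up, the work surface at z = 0. Lengths are in m, angles in rad, forces in N, time in s.
With the tool pointing down it reaches from about 0.3 to 0.875 m from the base axis. Payload 6.4 kg.
Tool frame: the origin (TCP) lies between the finger pads; the fingertips stand tip_extent ahead of it and the grasp point (between the pads) lies 5 mm behind it (tip_extent is the distance from the TCP to the fingertips, in m); z points along the fingers, y is the direction in which the jaws open and shut (so a half turn about z gives the same grasp; the last joint's range is limited). The gripper opens to 85 mm and grips with 20 to 120 N. Pads are 22 mm wide; open, the fingers measure 114 mm over their backs; the gripper's body (76 mm by 85 mm) begins 54 mm behind the grasp point. The pads swing forward as they close: fully open they stand 13 mm farther back than shut.
Start: joints at [0.937, 0.181, 1.607, -0, 1.354, -0.206], TCP at [0.239, 0.523, 0.207] pointing down, gripper open.
Joint ranges: [-2.99, 2.99], [-0.89, 2.07], [0.3, 2.58], [-1.14, 4.28], [0, 2.63], [-3.12, 3.12]. Speed limits (rad/s): [2.57, 2.57, 3.01, 3.14, 3.14, 3.14].

### API

Orientations are given as a unit quaternion [w, x, y, z].
In Python, from bench import * gives the robot as it stands.
- The arm moves only by the shell command python3 -m jog 'ROWS'. ROWS is JSON, a list of rows, each a list of 3 entries, a list of its own where there are three numbers: the shift along the tool's x, y, z in mm, then the turn, a rotation vector about the tool's x, y, z in rad, then the opening, from 0 (shut) to 1 (fully open). A call has 1 to 20 rows; each row is the pose to reach, as a shift and turn from the pose measured when the call began, along the tool's axes at that moment; what a row does not reach only later rows make up. A row lasts 1/12 s, in which the tool goes at most 41.7 mm and 7.16 degrees, less where a joint would pass 70% of its speed; a pose out of reach is approached as far as the arm can. A call with a gripper value outside its range is refused whole. The fingers move at their own pace and stop on an object; the grip force is fixed at half the most. Time passes only in rows, so rows that repeat a pose let the fingers close. It gives the time, the measured TCP pose, the force and the opening at its end, in the units of the state.
- get_obs(): the state, without advancing time (a new reading comes with each control period).
- camera(name): name is "scene" or "top"; returns (picture, depth): 400x640x3 uint8, red, green, blue; 400x640 float32, m along the optical axis (not along the pixel's ray), 0 where there is no reading.
- get_calibration(name): a dict with "fx", "fy", "cx", "cy" (pixels), "world_from_camera" (4x4, takes a point from camera to world coordinates). Camera axes: x right, y down, z forward; pixel columns grow to the right and rows downward; lengths in m; the calibration is good to about 2 mm. A picture is of the moment at which its call begins. get_calibration takes no time and is no camera call.
- hand_in(): hands the job in, once; it reports no verdict.
The state is a dict: "time_s": time; "q": joint angles; "dq": joint speeds; "joint_efforts": joint torques, N m; "eef_pos": TCP position; "eef_rot": TCP orientation; "wrist_force": force on the tool from outside, world axes, zero at the start; "torque": the same for the moment, N m; "opening": opening from 0.0 (shut) to 1.0 (fully open).
Only numpy, scipy, OpenCV 4.12 (cv2) and the standard library are available. Lean on these libraries where they do the work, as an engineer would, in place of code of your own. Each camera call takes 0.05 s, during which the arm holds its last target.

## Working session

There is one attempt and no reset: what is moved stays moved. The work goes in short steps, Python scripts to look and compute and a shell command to move; the robot and the scene stay as the last step left them, time stands still between calls to the robot, and variables do not carry over. Pictures are saved under pics/ and viewed, and the job is handed in when it is done.

```bash
mkdir -p pics; ls; cat > h.py <<'E'
from bench import *
import numpy as np, cv2
def snap(n,f):
    p,d=camera(n); cv2.imwrite(f'pics/{f}.png',p[:,:,::-1]); np.savez(f'pics/{f}.npz',p=p,d=d); return p,d
def pts(n,d):
    c=get_calibration(n); v,u=np.mgrid[0:d.shape[0],0:d.shape[1]]
    P=np.stack([(u-c['cx'])/c['fx']*d,(v-c['cy'])/c['fy']*d,d],-1)
    T=np.array(c['world_from_camera']); return P@T[:3,:3].T+T[:3,3]
E
python3 - <<'E'
from h import *
o=get_obs(); print(o)
for n in('scene','top'):
    snap(n,n+'0'); print(get_calibration(n))
E
```

```text
pics
{'time_s': 0.0, 'q': array([ 9.36702210e-01,  1.81568611e-01,  1.60800980e+00, -1.09532162e-05,
        1.35379216e+00, -2.06261341e-01]), 'dq': array([-0.00043782, -0.00125563,  0.00070293, -0.00183257,  0.00030753,
        0.00066806]), 'joint_efforts': array([ 7.45297848e-05, -4.44886529e+01, -3.51330113e+01, -3.96994874e-04,
        9.32117400e-03,  2.38616065e-05]), 'eef_pos': array([0.23817396, 0.52269796, 0.20626782]), 'eef_rot': array([-3.57744278e-04,  2.12287399e-01,  9.77206872e-01, -8.13814732e-04]), 'wrist_force': array([-0.25640402, -0.04576905, -0.56060729]), 'torque': array([-0.03426833,  0.01559324, -0.06625126]), 'opening': 1.00237405417946}
{'fx': 366.86472264903017, 'fy': 366.86472264903017, 'cx': 318.43164760497655, 'cy': 199.29339317531088, 'world_from_camera': array([[ 0.9015721 , -0.30331272,  0.30849495,  0.18753968],
       [-0.43233725, -0.60548181,  0.6681888 , -0.72156523],
       [-0.01588208, -0.73579425, -0.6770189 ,  0.82331042],
       [ 0.        ,  0.        ,  0.        ,  1.        ]])}
{'fx': 420.12349570078214, 'fy': 420.12349570078214, 'cx': 318.0967129553806, 'cy': 200.59656955919633, 'world_from_camera': array([[-0.02364242, -0.99289277,  0.11664044,  0.37099205],
       [-0.99956638,  0.02552583,  0.01467967, -0.04546477],
       [-0.01755268, -0.1162428 , -0.99306572,  1.23980829],
       [ 0.        ,  0.        ,  0.        ,  1.        ]])}
```

View pics/scene0.png

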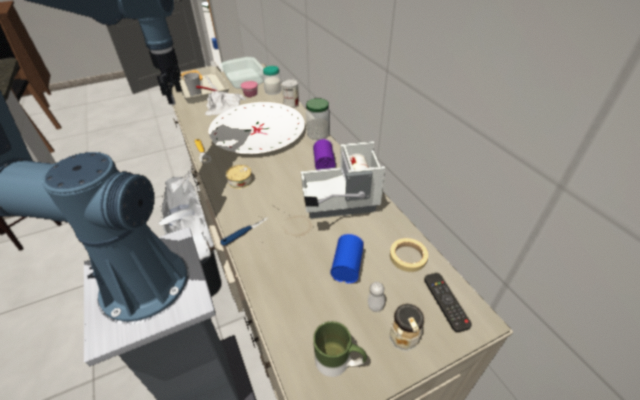

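View pics/top0.png

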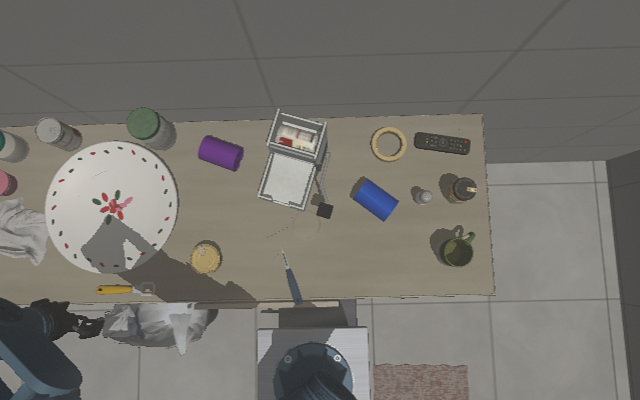

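The top view shows the dispenser at about (290,160), with its tray toward the robot and its lever on the right ending in a black paddle at (324,211). The red/white tin is in the hopper at (297,137). Look-alikes: blue cylinder (375,200) and purple cylinder (220,152). The fish tin is probably (205,257), the shaker (423,196) and the mug (458,248).

```bash
python3 - <<'E'
from h import *
for n,(u0,u1,v0,v1) in (('top',(250,345,95,225)),('scene',(280,400,125,240))):
    z=np.load(f'pics/{n}0.npz'); p,d=z['p'],z['d']; P=pts(n,d)
    cv2.imwrite(f'pics/{n}_crop.png',cv2.resize(p[v0:v1,u0:u1,::-1],None,fx=4.5,fy=4.5,interpolation=cv2.INTER_CUBIC))
    m=np.zeros(d.shape,np.uint8); m[v0:v1,u0:u1]=(p[v0:v1,u0:u1].max(-1)<60)
    k,l,s,c=cv2.connectedComponentsWithStats(m)
    for i in range(1,k):
        if s[i,4]>25:
            q=P[l==i]; print(n,s[i],c[i].round(1),np.median(q,0).round(4),np.percentile(q,5,axis=0).round(3),np.percentile(q,95,axis=0).round(3))
n='top';z=np.load('pics/top0.npz');P=pts(n,z['d'])
for nm,(u,v) in dict(table=(340,250),fish=(205,257),shaker=(423,196),mugrim=(458,248),blue=(375,200),purple=(220,152),traycorner=(262,202),tray=(287,180),tin=(297,137)).items(): print(nm,P[v,u].round(3))
E
```

```text
top [317 203  16  16  72] [324.9 210.8] [ 0.472  -0.048   0.1432] [ 0.456 -0.063  0.138] [ 0.488 -0.028  0.147]
scene [305 198  13   8  90] [311.  201.5] [ 0.475  -0.0527  0.1446] [ 0.461 -0.064  0.141] [ 0.489 -0.036  0.148]
table [ 0.369 -0.088  0.001]
fish [0.359 0.3   0.032]
shaker [ 0.511 -0.317  0.091]
mugrim [ 0.367 -0.428  0.012]
blue [ 0.506 -0.187  0.072]
purple [0.655 0.248 0.072]
traycorner [0.517 0.14  0.001]
tray [0.573 0.06  0.05 ]
tin [0.672 0.023 0.147]
```

```bash
python3 - <<'E'
import cv2,numpy as np
a=cv2.imread('pics/top_crop.png');b=cv2.imread('pics/scene_crop.png')
print(a.shape,b.shape)
E
```

```text
(585, 428, 3) (518, 540, 3)
```

View pics/top_crop.png

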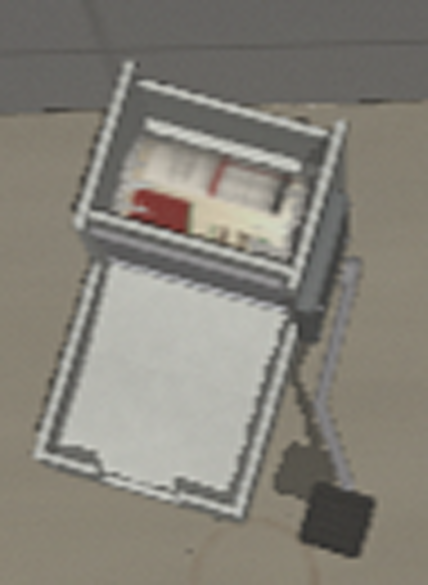

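View pics/scene_crop.png

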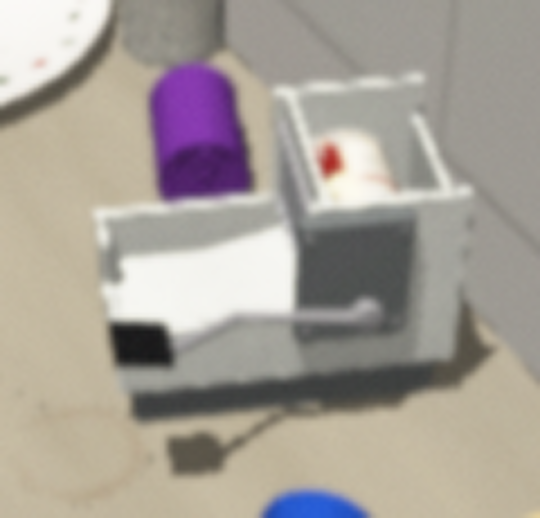

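```bash
python3 - <<'E'
from h import *
import bench
print([x for x in dir(bench) if not x.startswith('_')]); print({k:getattr(bench,k) for k in dir(bench) if 'tip' in k.lower()})
z=np.load('pics/top0.npz');p,d=z['p'],z['d'];P=pts('top',d)
for lo,hi,box in((.085,.105,(250,330,140,215)),(.175,.195,(250,345,95,170))):
    m=(P[...,2]>lo)&(P[...,2]<hi); mm=np.zeros_like(m);mm[box[2]:box[3],box[0]:box[1]]=1; m&=mm
    q=P[m]; r=cv2.minAreaRect(q[:,:2].astype(np.float32)*1000); print(len(q),r,cv2.boxPoints(r).round(),np.median(q[:,2]))
for n in('top','scene'):
    z=np.load(f'pics/{n}0.npz');p,d=z['p'],z['d'];P=pts(n,d)
    # ray onto plane z=.144 of dark paddle pixels
    m=(p.max(-1)<75)&(P[...,2]>.125)&(P[...,2]<.16)&(abs(P[...,0]-.47)<.05)&(abs(P[...,1]+.05)<.05)
    c=get_calibration(n);T=np.array(c['world_from_camera']);v,u=np.nonzero(m)
    R=np.stack([(u-c['cx'])/c['fx'],(v-c['cy'])/c['fy'],u*0+1],-1)@T[:3,:3].T
    q=T[:3,3]+R*((.144-T[2,3])/R[:,2])[:,None]
    print(n,m.sum(),q.mean(0),P[m].mean(0),cv2.minAreaRect(q[:,:2].astype(np.float32)*1000))
from scipy.spatial.transform import Rotation as Ro
o=get_obs();w=o['eef_rot'];print(Ro.from_quat(w,scalar_first=True).as_matrix().round(4))
E
```

```text
['MotionError', 'camera', 'get_calibration', 'get_obs', 'hand_in', 'tip_extent']
{'tip_extent': 0.014}
385 ((595.4113159179688, 38.70368957519531), (149.08619689941406, 200.0608673095703), 72.32369232177734) [[477.  -2.]
 [668. -63.]
 [713.  79.]
 [523. 140.]] 0.09366213099047371
511 ((698.5856323242188, 45.877593994140625), (238.07388305664062, 144.8655548095703), 67.68023681640625) [[586. -37.]
 [720. -92.]
 [811. 128.]
 [677. 184.]] 0.18173674286208286
top 186 [ 0.47457458 -0.04499692  0.144     ] [ 0.47467693 -0.04500111  0.14310893] ((474.6751708984375, -45.03251647949219), (34.84884262084961, 35.769771575927734), 70.09044647216797)
scene 100 [ 0.47524185 -0.0484411   0.144     ] [ 0.47490267 -0.04929627  0.14484647] ((475.92022705078125, -47.971351623535156), (32.01777267456055, 33.71287536621094), 63.42203140258789)
[[-9.099e-01  4.149e-01 -9.000e-04]
 [ 4.149e-01  9.099e-01 -1.300e-03]
 [ 3.000e-04 -1.500e-03 -1.000e+00]]
```

Chosen target: the black paddle at top-view pixel (325,211), which comes out at about (0.475,-0.047,0.143). This agrees with the tin seen at hopper centre and with a plinth of about 39 mm. Next I raise the arm, cross over with the fingers shut, and stop above the paddle.

```bash
python3 -m jog '[[[0,0,-25],[0,0,0],0],[[-15,-14,-45],[0,0,0],0],[[-40,-37,-50],[0,0,-0.02],0],[[-67,-63,-50],[0,0,-0.04],0],[[-94,-88,-50],[0,0,-0.06],0],[[-121,-113,-50],[0,0,-0.08],0],[[-148,-138,-50],[0,0,-0.1],0],[[-175,-163,-50],[0,0,-0.12],0],[[-202,-189,-50],[0,0,-0.13],0],[[-229,-214,-50],[0,0,-0.13],0],[[-256,-239,-50],[0,0,-0.13],0],[[-283,-264,-50],[0,0,-0.13],0],[[-310,-289,-50],[0,0,-0.13],0],[[-337,-315,-50],[0,0,-0.13],0],[[-364,-340,-50],[0,0,-0.13],0],[[-391,-365,-50],[0,0,-0.13],0],[[-418,-390,-45],[0,0,-0.13],0],[[-440,-411,-35],[0,0,-0.13],0],[[-451,-421,-20],[0,0,-0.13],0],[[-451,-421,-10],[0,0,-0.13],0]]'
python3 - <<'E'
from h import *
from scipy.spatial.transform import Rotation as Ro
o=get_obs();print(o['eef_pos'],o['wrist_force'],o['opening'],o['time_s']);print(Ro.from_quat(o['eef_rot'],scalar_first=True).as_matrix().round(3))
p,d=snap('scene','s1'); cv2.imwrite('pics/s1c.png',cv2.resize(p[90:240,250:410,::-1],None,fx=4,fy=4,interpolation=cv2.INTER_CUBIC))
E
```

```text
time_s: 1.77
eef_pos: [0.4742, -0.0503, 0.2154]
eef_rot: [-0.001, 0.15, 0.989, -0.001]
wrist_force: [0.6, 0.6, -0.3]
opening: 0.001
[ 0.47424998 -0.05029857  0.2154112 ] [ 0.61319496  0.55323936 -0.2917354 ] 0.0011047938603750045 1.7667
[[-0.955  0.297 -0.002]
 [ 0.297  0.955 -0.002]
 [ 0.001 -0.002 -1.   ]]
```

View pics/s1c.png

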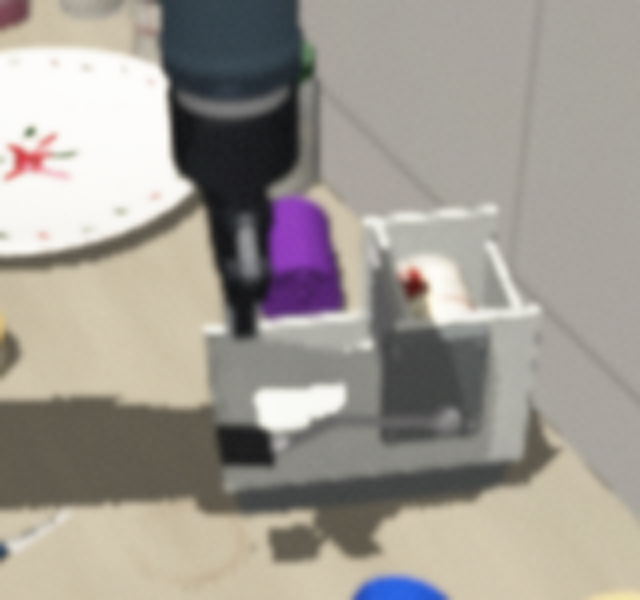

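The shut fingertips hang over the paddle at crop pixel (245,330), with the paddle below at (245,445). The lid is shut and the tin is in the hopper. Next I descend and start pressing.

```bash
python3 -m jog '[[[0,0,15],[0,0,0],0],[[0,0,30],[0,0,0],0],[[0,0,42],[0,0,0],0],[[0,0,50],[0,0,0],0],[[0,0,55],[0,0,0],0],[[0,0,58],[0,0,0],0],[[0,0,61],[0,0,0],0],[[0,0,64],[0,0,0],0],[[1,0,67],[0,0,0],0],[[1,0,70],[0,0,0],0],[[1,0,73],[0,0,0],0]]'
python3 - <<'E'
from h import *
p,d=snap('scene','s2'); cv2.imwrite('pics/s2c.png',cv2.resize(p[90:240,250:410,::-1],None,fx=4,fy=4,interpolation=cv2.INTER_CUBIC))
E
```

```text
time_s: 2.73
eef_pos: [0.4711, -0.0478, 0.1403]
eef_rot: [-0.003, 0.15, 0.989, -0.0]
wrist_force: [0.7, -0.9, -0.1]
opening: -0.001
```

View pics/s2c.png

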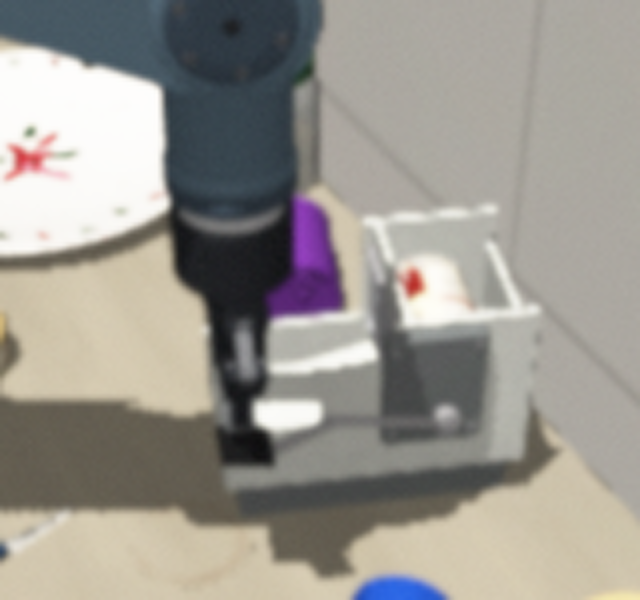

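```bash
python3 - <<'E'
from h import *
p,d=snap('top','t2'); P=pts('top',d)
cv2.imwrite('pics/t2c.png',cv2.resize(p[90:270,240:400,::-1],None,fx=3.3,fy=3.3,interpolation=cv2.INTER_CUBIC))
z=np.load('pics/s2.npz');p=z['p'];P=pts('scene',z['d'])
cv2.imwrite('pics/s2d.png',cv2.resize(p[165:215,290:340,::-1],None,fx=12,fy=12,interpolation=cv2.INTER_NEAREST))
for v in range(184,210,2): print(v,[tuple((P[v,u]*1000).round().astype(int).tolist()) for u in range(304,322,3)], p[v,311])
E
```

```text
184 [(518, 101, 76), (444, -102, 257), (451, -105, 257), (458, -107, 256), (464, -110, 256), (572, 105, 52)] [ 98  99 101]
186 [(519, 103, 66), (443, -104, 253), (451, -104, 250), (458, -106, 249), (467, -104, 244), (568, 95, 53)] [43 43 46]
188 [(517, 99, 61), (448, -91, 235), (457, -89, 229), (465, -90, 227), (555, 91, 52), (564, 88, 51)] [23 24 26]
190 [(512, 88, 63), (454, -78, 216), (469, -60, 196), (479, -57, 189), (551, 82, 53), (560, 79, 51)] [32 33 35]
192 [(495, 47, 94), (464, -51, 184), (470, -57, 186), (479, -57, 182), (546, 71, 55), (556, 70, 52)] [35 35 38]
194 [(505, 73, 61), (463, -53, 178), (470, -56, 178), (479, -57, 175), (542, 63, 54), (551, 62, 52)] [34 35 36]
196 [(466, -25, 148), (463, -53, 172), (469, -59, 174), (478, -58, 169), (538, 55, 54), (547, 51, 53)] [38 40 40]
198 [(463, -30, 146), (470, -36, 148), (478, -38, 146), (486, -39, 143), (493, -43, 144), (524, 2, 94)] [27 26 27]
200 [(459, -39, 147), (466, -45, 149), (476, -41, 142), (483, -46, 143), (490, -50, 143), (524, 3, 85)] [18 18 18]
202 [(514, 98, 2), (464, -48, 145), (471, -53, 146), (479, -54, 144), (487, -56, 142), (497, -55, 137)] [24 25 25]
204 [(509, 87, 4), (460, -57, 147), (468, -59, 145), (476, -62, 144), (484, -63, 141), (522, -1, 74)] [30 31 31]
206 [(507, 83, 0), (459, -58, 141), (466, -63, 142), (474, -65, 140), (483, -65, 137), (522, 0, 64)] [86 86 82]
208 [(502, 73, 2), (489, 14, 59), (496, 9, 59), (507, 11, 53), (514, 3, 57), (523, 1, 55)] [139 139 133]
```

View pics/t2c.png

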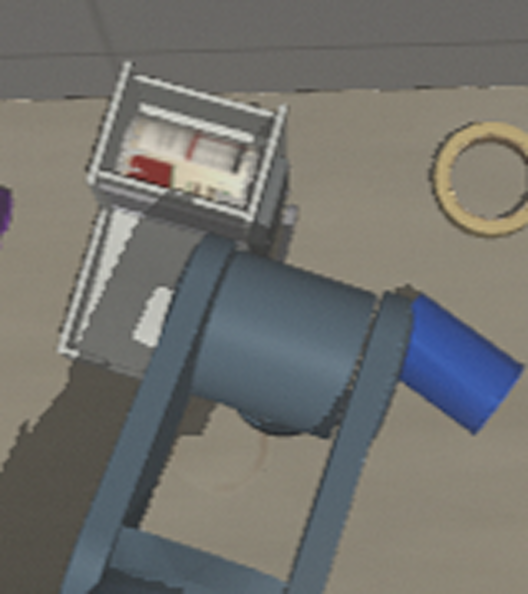

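View pics/s2d.png

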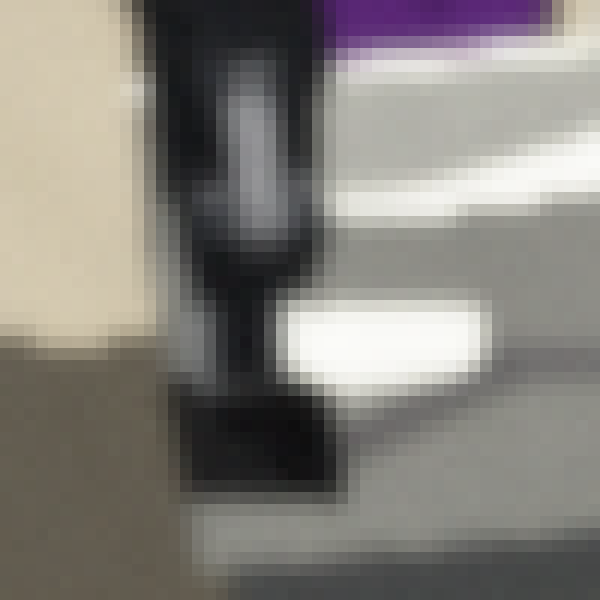

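```bash
python3 - <<'E'
from h import *
c=get_calibration('scene');T=np.linalg.inv(np.array(c['world_from_camera']))
def pr(p):
    q=T[:3,:3]@p+T[:3,3]; return (q[0]/q[2]*c['fx']+c['cx']).round(1),(q[1]/q[2]*c['fy']+c['cy']).round(1)
print('s1 tip',pr([.4742,-.0503,.2014]),'s2 tip',pr([.4711,-.0478,.1263]),'s2 tcp',pr([.4711,-.0478,.1403]))
o=get_obs();print(o['eef_pos'],o['wrist_force'],o['q'],o['joint_efforts'],o['time_s'])
z=np.load('pics/s1.npz');p=z['p'];P=pts('scene',z['d'])
for v in range(160,184,2): print(v,[tuple((P[v,u]*1000).round().astype(int).tolist()) for u in range(304,322,3)], p[v,311])
E
```

```text
s1 tip (np.float64(310.0), np.float64(185.6)) s2 tip (np.float64(309.5), np.float64(206.2)) s2 tcp (np.float64(309.3), np.float64(202.4))
[ 0.4705989  -0.04763641  0.13979649] [ 0.37629894 -0.03515089 -0.76264877] [-3.51499698e-01  3.06963929e-02  1.91644028e+00 -1.54356225e-03
  1.20114017e+00 -1.62087161e+00] [-1.41271923e-02 -3.41215861e+01 -3.25948262e+01 -6.74682873e-03
 -7.41529511e-02  3.13658757e-04] 2.8333
160 [(607, 308, 3), (445, -107, 331), (452, -108, 329), (459, -109, 328), (466, -111, 327), (624, 213, 60)] [54 55 56]
162 [(602, 298, 2), (447, -102, 322), (456, -99, 316), (462, -102, 317), (470, -100, 313), (626, 216, 49)] [26 27 30]
164 [(597, 287, 2), (451, -91, 307), (459, -91, 305), (466, -92, 303), (474, -93, 301), (624, 212, 43)] [24 24 26]
166 [(591, 271, 5), (456, -80, 292), (464, -79, 289), (477, -66, 275), (615, 219, 33), (626, 217, 31)] [24 23 26]
168 [(588, 266, 1), (466, -55, 265), (471, -61, 268), (478, -64, 267), (614, 216, 26), (625, 215, 23)] [25 25 28]
170 [(582, 253, 3), (466, -54, 259), (471, -62, 262), (477, -66, 263), (620, 232, 4), (580, 120, 96)] [25 25 28]
172 [(535, 137, 92), (466, -53, 251), (472, -59, 254), (477, -65, 256), (569, 119, 93), (581, 122, 87)] [30 30 32]
174 [(532, 130, 90), (466, -53, 245), (471, -61, 249), (478, -64, 248), (570, 120, 84), (579, 117, 83)] [82 82 82]
176 [(533, 133, 80), (542, 131, 78), (550, 124, 80), (561, 125, 76), (570, 121, 75), (579, 117, 75)] [135 135 130]
178 [(532, 131, 73), (541, 129, 71), (551, 127, 69), (560, 123, 69), (571, 124, 64), (579, 119, 64)] [139 139 132]
180 [(532, 134, 62), (541, 129, 63), (551, 128, 60), (561, 127, 57), (569, 121, 58), (578, 117, 58)] [140 140 133]
182 [(518, 100, 84), (541, 130, 53), (550, 126, 53), (560, 124, 51), (568, 118, 53), (578, 116, 50)] [140 140 133]
```

The camera puts the real fingertip bottom at z≈0.168, about 40 mm above tip_extent's prediction. The wrist shows no contact force, so there is still a gap of about 24 mm to the paddle. I'll continue down and find contact by force.

```bash
python3 -m jog '[[[0,0,4],[0,0,0],0],[[0,0,8],[0,0,0],0],[[0,0,12],[0,0,0],0],[[0,0,16],[0,0,0],0],[[0,0,19],[0,0,0],0],[[0,0,22],[0,0,0],0],[[0,0,25],[0,0,0],0],[[0,0,28],[0,0,0],0],[[0,0,31],[0,0,0],0],[[0,0,34],[0,0,0],0],[[0,0,34],[0,0,0],0]]'
python3 - <<'E'
from h import *
p,d=snap('scene','s3'); cv2.imwrite('pics/s3c.png',cv2.resize(p[90:240,250:410,::-1],None,fx=4,fy=4,interpolation=cv2.INTER_CUBIC))
E
```

```text
time_s: 3.75
eef_pos: [0.4703, -0.0476, 0.1052]
eef_rot: [-0.004, 0.15, 0.989, 0.0]
wrist_force: [0.3, 0.3, 1.2]
opening: -0.002
```

View pics/s3c.png

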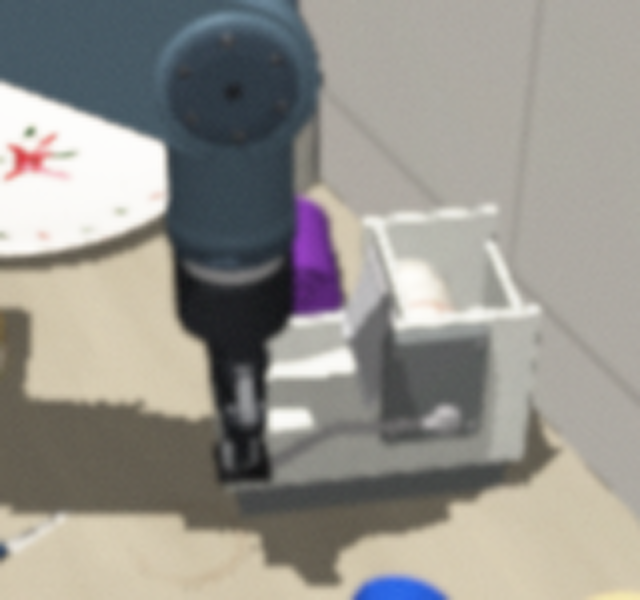

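Contact made: the paddle is tipping down under the fingertips at (243,460) and the lid is starting to open. I keep pressing.

```bash
python3 -m jog '[[[0,0,3],[0,0,0],0],[[0,0,6],[0,0,0],0],[[0,0,9],[0,0,0],0],[[0,0,12],[0,0,0],0],[[1,0,15],[0,0,0],0],[[1,0,18],[0,0,0],0],[[1,0,21],[0,0,0],0],[[1,0,24],[0,0,0],0],[[1,0,27],[0,0,0],0],[[1,0,30],[0,0,0],0],[[1,0,30],[0,0,0],0]]'
python3 - <<'E'
from h import *
p,d=snap('scene','s4'); cv2.imwrite('pics/s4c.png',cv2.resize(p[90:240,250:410,::-1],None,fx=4,fy=4,interpolation=cv2.INTER_CUBIC))
E
```

```text
time_s: 4.72
eef_pos: [0.4699, -0.0475, 0.0752]
eef_rot: [-0.003, 0.15, 0.989, -0.0]
wrist_force: [1.0, 0.1, 1.2]
opening: -0.001
```

View pics/s4c.png

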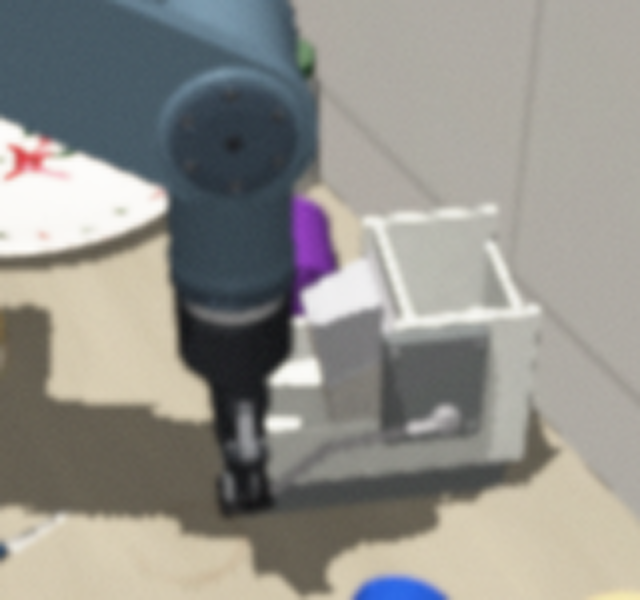

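```bash
python3 -m jog '[[[0,0,3],[0,0,0],0],[[0,0,6],[0,0,0],0],[[0,0,9],[0,0,0],0],[[0,0,12],[0,0,0],0],[[0,0,14],[0,0,0],0],[[0,0,14],[0,0,0],0]]'
python3 - <<'E'
from h import *
o=get_obs();print(o['joint_efforts'],o['torque'])
p,d=snap('scene','s5'); cv2.imwrite('pics/s5c.png',cv2.resize(p[90:240,250:410,::-1],None,fx=4,fy=4,interpolation=cv2.INTER_CUBIC))
E
```

```text
time_s: 5.27
eef_pos: [0.471, -0.0479, 0.0619]
eef_rot: [-0.001, 0.15, 0.989, -0.0]
wrist_force: [0.8, -0.2, 6.5]
opening: 0.0
[-1.66315720e-01 -3.23841441e+01 -2.46791679e+01 -1.87442154e-01
  3.79699962e-01  4.68639802e-03] [ 2.43313034e-04 -2.75033573e-01  1.30124724e-02]
```

View pics/s5c.png

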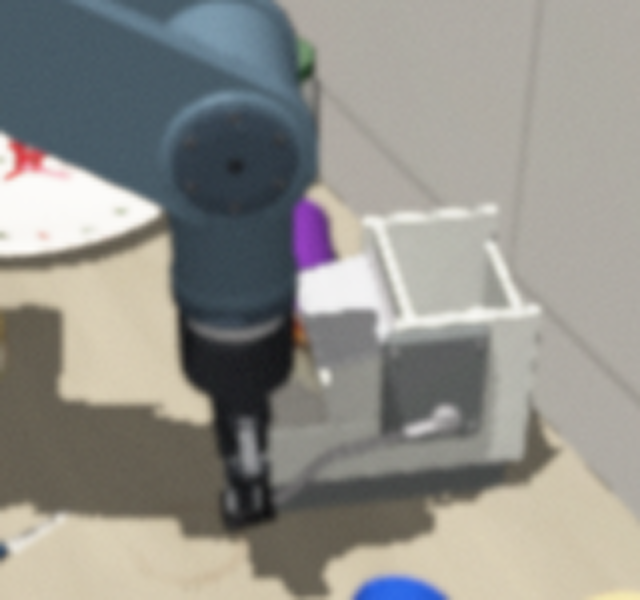

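The lid at (345,285) is nearly level and a strip of the tin is showing at (305,330). I press the last few millimetres to the stop and hold.

```bash
python3 -m jog '[[[0,0,1],[0,0,0],0],[[0,0,2],[0,0,0],0],[[0,0,3],[0,0,0],0],[[0,0,4],[0,0,0],0],[[0,0,5],[0,0,0],0],[[0,0,5],[0,0,0],0]]'
```

```text
time_s: 5.82
eef_pos: [0.4717, -0.0482, 0.059]
eef_rot: [-0.001, 0.15, 0.989, -0.001]
wrist_force: [-7.5, 1.8, 23.4]
opening: 0.003
```

The wrist reads 23 N, so the lever is at its stop. I hold it there with light pressure and check the tin.

```bash
python3 -m jog '[[[0,0,1],[0,0,0],0],[[0,0,1],[0,0,0],0],[[0,0,1],[0,0,0],0],[[0,0,1],[0,0,0],0],[[0,0,1],[0,0,0],0],[[0,0,1],[0,0,0],0],[[0,0,1],[0,0,0],0],[[0,0,1],[0,0,0],0],[[0,0,1],[0,0,0],0],[[0,0,1],[0,0,0],0],[[0,0,1],[0,0,0],0],[[0,0,1],[0,0,0],0]]'
python3 - <<'E'
from h import *
p,d=snap('scene','s6'); cv2.imwrite('pics/s6c.png',cv2.resize(p[90:240,250:410,::-1],None,fx=4,fy=4,interpolation=cv2.INTER_CUBIC))
p,d=snap('top','t6'); cv2.imwrite('pics/t6c.png',cv2.resize(p[90:270,240:400,::-1],None,fx=3.3,fy=3.3,interpolation=cv2.INTER_CUBIC))
E
```

```text
time_s: 6.82
eef_pos: [0.4717, -0.0481, 0.0592]
eef_rot: [-0.001, 0.15, 0.989, -0.001]
wrist_force: [-6.5, 2.7, 17.3]
opening: 0.001
```

View pics/s6c.png

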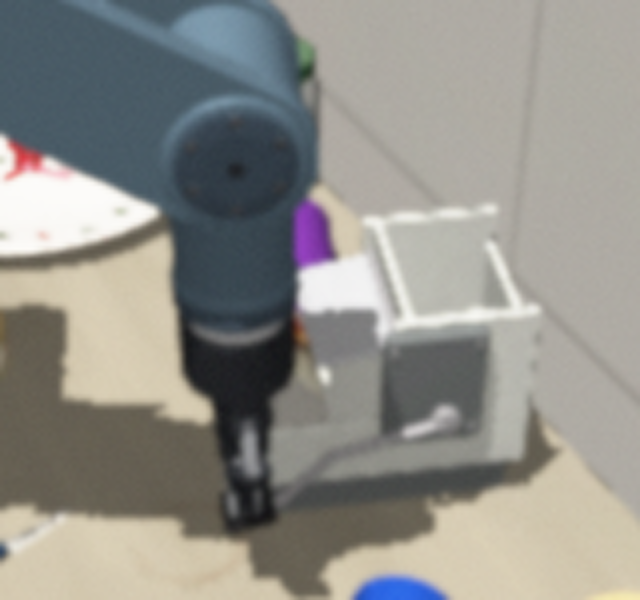

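View pics/t6c.png

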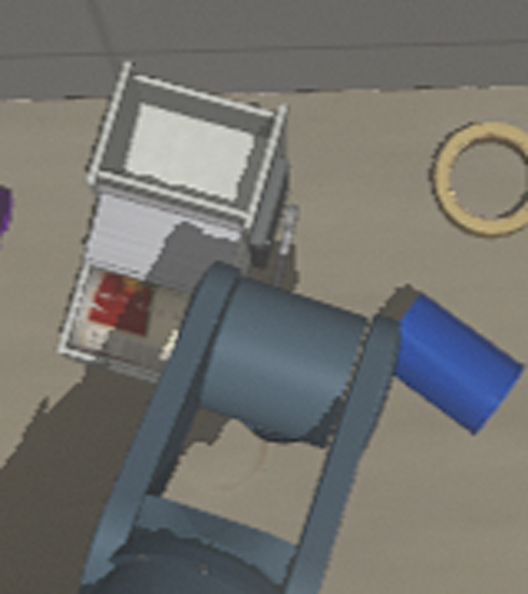

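The tin lies in the tray, with its red label at top-crop (120,305), and the hopper is empty. I check its height, then release slowly.

```bash
python3 - <<'E'
from h import *
for f in('t6',):
    P=pts('top',np.load('pics/t6.npz')['d'])
    q=P[168:196,262:288].reshape(-1,3); m=(q[:,2]>.10)&(q[:,2]<.14); q=q[m]; i=q[:,2]>np.percentile(q[:,2],85); print(q[i].mean(0).round(3), len(q))
    xd=np.array([.956,-.292]);yd=np.array([.292,.956]);l=q[i][:,:2]-[.626,.0375]; print((l@xd).mean(),(l@yd).mean())
E
python3 -m jog '[[[0,0,0],[0,0,0],0],[[0,0,-1],[0,0,0],0],[[0,0,-2],[0,0,0],0],[[0,0,-3],[0,0,0],0],[[0,0,-5],[0,0,0],0],[[0,0,-6],[0,0,0],0],[[0,0,-8],[0,0,0],0],[[0,0,-9],[0,0,0],0],[[0,0,-11],[0,0,0],0],[[0,0,-12],[0,0,0],0],[[0,0,-14],[0,0,0],0],[[0,0,-15],[0,0,0],0],[[0,0,-17],[0,0,0],0],[[0,0,-18],[0,0,0],0],[[0,0,-20],[0,0,0],0],[[0,0,-21],[0,0,0],0],[[0,0,-23],[0,0,0],0],[[0,0,-24],[0,0,0],0],[[0,0,-26],[0,0,0],0],[[0,0,-27],[0,0,0],0]]'
```

```text
[0.551 0.084 0.127] 541
-0.08566198876844508 0.022646301071321942
time_s: 8.58
eef_pos: [0.4707, -0.0477, 0.086]
eef_rot: [-0.002, 0.15, 0.989, -0.0]
wrist_force: [-3.0, 0.5, 4.9]
opening: 0.0
```

The tin's top is at z=0.127, as expected for a tin lying in the tray (0.126). I keep easing up.

```bash
python3 -m jog '[[[0,0,-1],[0,0,0],0],[[0,0,-2],[0,0,0],0],[[0,0,-3],[0,0,0],0],[[0,0,-4],[0,0,0],0],[[0,0,-5],[0,0,0],0],[[0,0,-6],[0,0,0],0],[[0,0,-7],[0,0,0],0],[[0,0,-8],[0,0,0],0],[[0,0,-9],[0,0,0],0],[[0,0,-10],[0,0,0],0],[[0,0,-11],[0,0,0],0],[[0,0,-12],[0,0,0],0],[[0,0,-13],[0,0,0],0],[[0,0,-14],[0,0,0],0],[[0,0,-15],[0,0,0],0],[[0,0,-16],[0,0,0],0],[[0,0,-17],[0,0,0],0],[[0,0,-18],[0,0,0],0],[[0,0,-19],[0,0,0],0],[[0,0,-20],[0,0,0],0]]'
python3 - <<'E'
from h import *
p,d=snap('scene','s7'); cv2.imwrite('pics/s7c.png',cv2.resize(p[90:240,250:410,::-1],None,fx=4,fy=4,interpolation=cv2.INTER_CUBIC))
E
```

```text
time_s: 10.25
eef_pos: [0.4708, -0.0478, 0.1061]
eef_rot: [-0.002, 0.15, 0.989, -0.0]
wrist_force: [2.9, -1.2, 3.5]
opening: 0.003
```

View pics/s7c.png

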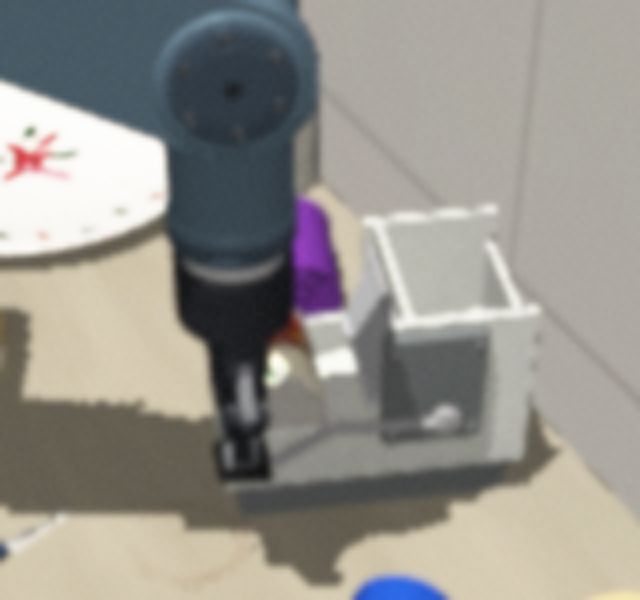

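The lid at (372,290) is nearly shut and the tin is still in the tray. I continue slowly past the expected lever top.

```bash
python3 -m jog '[[[0,0,-1],[0,0,0],0],[[0,0,-2],[0,0,0],0],[[0,0,-3],[0,0,0],0],[[0,0,-3.5],[0,0,0],0],[[0,0,-4],[0,0,0],0],[[0,0,-5],[0,0,0],0],[[0,0,-5.5],[0,0,0],0],[[0,0,-6],[0,0,0],0],[[0,0,-7],[0,0,0],0],[[0,0,-8],[0,0,0],0],[[0,0,-9],[0,0,0],0],[[0,0,-10],[0,0,0],0],[[0,0,-11],[0,0,0],0],[[0,0,-12],[0,0,0],0],[[0,0,-13],[0,0,0],0],[[0,0,-14],[0,0,0],0],[[0,0,-15],[0,0,0],0],[[0,0,-16],[0,0,0],0],[[0,0,-17],[0,0,0],0],[[0,0,-18],[0,0,0],0]]'
```

```text
time_s: 11.97
eef_pos: [0.4699, -0.0474, 0.1237]
eef_rot: [-0.003, 0.15, 0.989, -0.0]
wrist_force: [-0.4, 0.5, -0.3]
opening: -0.002
```

```bash
python3 - <<'E'
from h import *
p,d=snap('scene','s8'); cv2.imwrite('pics/s8c.png',cv2.resize(p[90:240,250:410,::-1],None,fx=4,fy=4,interpolation=cv2.INTER_CUBIC))
E
```

```text
(no output)
```

View pics/s8c.png

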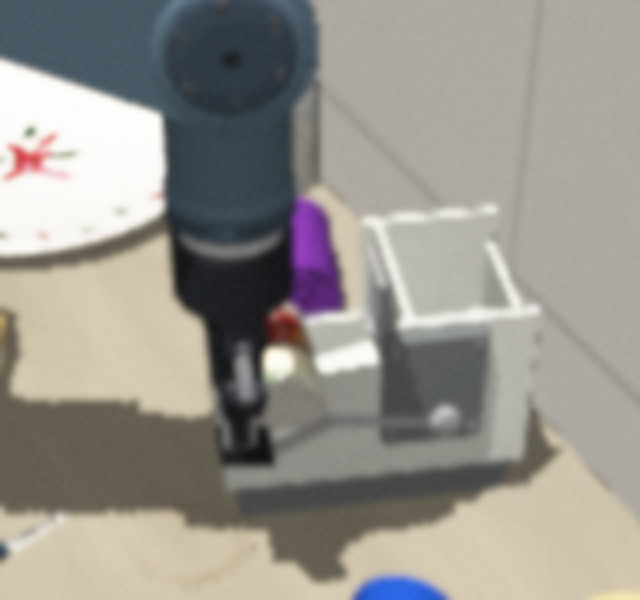

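The lid and lever are back at rest and the wrist force is zero. I lift the hand clear.

```bash
python3 -m jog '[[[0,0,-1],[0,0,0],0],[[0,0,-3],[0,0,0],0],[[0,0,-6],[0,0,0],0],[[0,0,-12],[0,0,0],0],[[0,0,-25],[0,0,0],0],[[0,0,-40],[0,0,0],0],[[0,0,-60],[0,0,0],0],[[0,0,-80],[0,0,0],0],[[0,0,-100],[0,0,0],0],[[0,0,-120],[0,0,0],0],[[10,10,-135],[0,0,0],0],[[25,30,-140],[0,0,0],0],[[35,60,-140],[0,0,0],0],[[40,95,-140],[0,0,0],0],[[45,130,-140],[0,0,0],0],[[45,165,-140],[0,0,0],0],[[45,190,-140],[0,0,0],0],[[45,205,-140],[0,0,0],0],[[45,210,-140],[0,0,0],0],[[45,210,-140],[0,0,0],0]]'
python3 - <<'E'
from h import *
p,d=snap('scene','s9'); snap('top','t9')
P=pts('scene',d)
cv2.imwrite('pics/s9c.png',cv2.resize(p[90:240,250:410,::-1],None,fx=4,fy=4,interpolation=cv2.INTER_CUBIC))
a=np.load('pics/top0.npz');b=np.load('pics/t9.npz')
A,B=pts('top',a['d']),pts('top',b['d'])
for nm,(u,v) in dict(fish=(205,257),shaker=(423,196),mug=(458,248),paddle=(325,211),blue=(375,200)).items():
    s=np.s_[v-4:v+5,u-4:u+5]; print(nm,np.median(A[s],(0,1)).round(3),np.median(B[s],(0,1)).round(3),abs(a['p'][s].astype(int)-b['p'][s]).mean().round(1))
print(get_obs()['wrist_force'],get_obs()['dq'].round(3))
E
```

```text
time_s: 13.68
eef_pos: [0.4901, 0.1672, 0.2641]
eef_rot: [-0.003, 0.149, 0.989, -0.0]
wrist_force: [-0.5, 0.1, -0.3]
opening: -0.001
fish [0.359 0.299 0.035] [0.359 0.298 0.036] 8.5
shaker [ 0.512 -0.318  0.083] [ 0.512 -0.318  0.083] 9.9
mug [ 0.367 -0.428  0.009] [ 0.367 -0.429  0.009] 4.8
paddle [ 0.472 -0.047  0.144] [ 0.472 -0.047  0.144] 2.8
blue [ 0.506 -0.187  0.072] [ 0.506 -0.187  0.071] 7.2
[ 0.02777936 -0.63676087  0.19682467] [-0.016 -0.006  0.006  0.001 -0.004  0.002]
```

View pics/s9c.png

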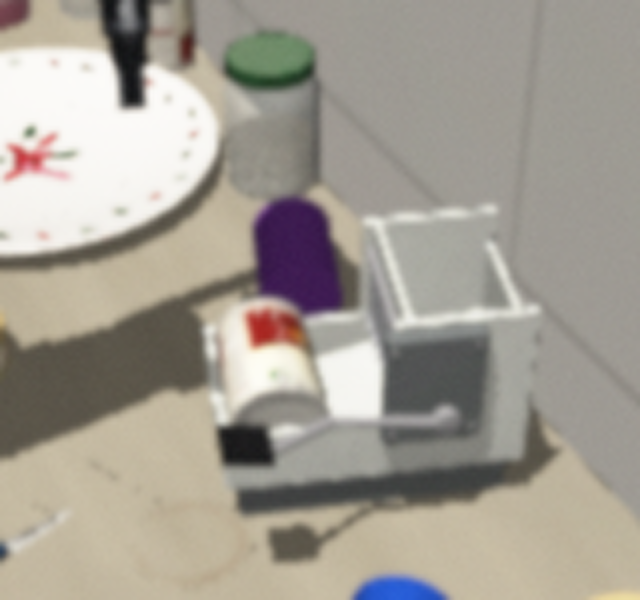

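View pics/t9.png

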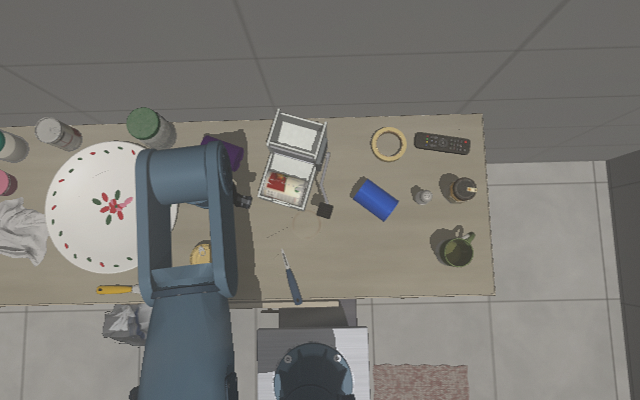

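The tin lies in the tray at (275,360), the lid is shut, the lever is at rest, and the bystanders haven't moved.

```bash
python3 -c "
from bench import *
print(hand_in())"
```

```text
the job is handed in; nothing more can be done
None
```

The tin is out and lying in the front tray, the lid is shut, and I handed the job in at about 14 s of the 38 s allowed. I pressed the lever down to its stop (about 23 N at the wrist), then held it there for about 1 s. Once the camera showed the tin in the tray, I eased the lever up over about 5 s and took the hand away.

**Last checks:**
- **Tin:** its top measured 0.127 m while the lever was held down, against an expected 0.126 m. The last pictures still show it in the tray, with the hopper empty.
- **Lever and lid:** the paddle is back at its rest position to the millimetre, and the lid looks shut in the picture.
- **Bystanders:** the shaker, fish tin and mug are within about 1 mm of where they started.
- **Contact:** nothing is touching the robot, and the wrist force is about zero.

**Disagreements:**
- **Fingertip height:** the shut fingertips sat about 40 mm higher than `tip_extent` predicts. I found contact with the paddle from the camera and the force reading instead.
- **Press force:** early in the press the wrist read only 1 to 2 N, less than the spring figure of about 3.5 N.

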